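# Set the air regulator and lock it

## Robot

A 6-joint arm with a two-finger parallel gripper is mounted at the origin on the work surface. World frame = base frame: x ahead of the robot, y to its left, z up, the work surface at z = 0. Lengths are in m, angles in rad, forces in N, time in s.
With the tool pointing down it reaches from about 0.375 to 0.9 m from the base axis. Payload 3.1 kg.
Tool frame: the origin (TCP) lies at the centre of the arm's flange, where the gripper is bolted on; the fingertips stand robot.tip_extent ahead of it and the grasp point (between the pads) lies 164 mm ahead of it (robot.tip_extent is the distance from the TCP to the fingertips, in m); z points along the fingers, y is the line along which they close (so a half turn about z gives the same grasp; the last joint's range is limited). The gripper opens to 87 mm and grips with 3 to 60 N. Pads are 19 mm wide; open, the fingers measure 117 mm over their backs; the gripper's body (75 mm by 190 mm) begins 51 mm behind the grasp point.
Start: joints at [1.099, 0.527, 1.433, -0, 1.181, -0.178], TCP at [0.181, 0.598, 0.405] pointing down, gripper open.
Joint ranges: [-3.08, 3.08], [-0.75, 2.2], [0.22, 2.44], [-1.43, 4.57], [0, 2.65], [-2.85, 2.85]. Speed limits (rad/s): [2.79, 2.79, 3.14, 3.14, 3.14, 3.14].

## Interface

Orientations are given as a unit quaternion [x, y, z, w].
In Python, from rig import get_obs, camera, hand_in, cut_out, robot gives the robot as it stands.
- The arm moves only by the tool step_arm, never from a script. Its argument "rows" is a list of rows, each a list of 6 numbers: the shift along the world's x, y, z in m, then the turn, a rotation vector about the world's x, y, z in degrees. A call has 1 to 12 rows; each row shifts and turns the commanded pose from where the row before left it; what a row does not reach is not made up. A row lasts 1/8 s, in which the tool goes at most 62.5 mm and 10.7 degrees, less where a joint would pass 70% of its speed; a pose out of reach is approached as far as the arm can. A call is refused whole if a number of a shift passes 0.0625 or a number of a turn 10.7, either way. A call with a gripper value outside its range is refused whole. "jaw" is the finger opening in m, from 0 to 0.087, set as the call begins (left out, the last holds). The fingers move at their own pace and stop on an object; "squeeze" is the grip in N (left out, the last holds). Time passes only in rows, so rows that do not move let the fingers close. It gives the time, the measured TCP pose, the force, the opening and the grip force at its end, in the units of the state.
- get_obs(): the state, without advancing time (a new reading comes with each control period).
- camera(name): name is "scene" or "top" or "wrist"; returns a dict with "pixels" (384x512x3 uint8, blue, green, red), "depth" (384x512 float32, m along the optical axis (not along the pixel's ray), 0 where there is no reading), "fov_y" (degrees; the focal length in pixels is half the picture's height over the tangent of half this angle, whatever the lens; pixels are square), "cx", "cy" (the principal point, pixels), "extrinsics" (4x4, takes a point from camera to world coordinates); the wrist camera has in their place "mount" (4x4, takes a point from camera to tool coordinates, whose origin is the TCP and whose axes are the flange's). Camera axes: x right, y up, looking along -z (the intrinsics and any distortion apply to the point x, -y, -z); pixel columns grow to the right and rows downward; lengths in m; the calibration is good to about 2 mm. The wrist camera is an equidistant fisheye: a pixel r from the principal point sees the ray r / f radians off the axis. A picture is of the moment at which its call begins: read the wrist's pose just before it.
- hand_in(): hands the job in; it is judged then, once.
Trained networks look in the newest picture that a camera, given by its name, has taken for a name from the list of things; names that differ only in an ending like _2 or _b are one class to them, and where a whole thing is asked for, a point or a joint stands for the part that bears it (a point fixed in the world has none). Each returns a list of dicts, best first, with "confidence" (0 to 1); they miss things now and then, are a little off and sometimes report something else, mostly with a low value. They report only what shows in the picture. A call takes as long as a camera call.
- cut_out(label, camera): "region" (384x512 bool, what is visible of it) and "extent" ([centre column, centre row, width, height] in pixels, round what is visible of it).
The state is a dict: "time": time; "q": joint angles; "joint_velocities": joint speeds; "joint_torque": joint torques, N m; "position": TCP position; "tool_rot": TCP orientation; "ft_force": force on the tool from outside, world axes, zero at the start; "moment": the same for the moment, N m; "grip_width": finger opening in m; "grip_force": force on a finger pad.
Only numpy, scipy, OpenCV 4.12 (cv2) and the standard library are available. Lean on these libraries where they do the work, as an engineer would, in place of code of your own. Each camera call takes 0.05 s, during which the arm holds its last target. There are 200 camera calls.

## Task

Turn the black knob on top of the air regulator until the gauge's black needle lies over its red hand, and let go of it. Then lock that setting: turn the slim blue lock ring just below the knob clockwise (seen from above) until you feel it bite and it is finger-tight, but do not force it. Handle the knob and the ring each by itself, with the fingers never pressing on both at once nor on the grey collar under the ring, and leave the needle on the red hand and the things lying around the regulator where they are.

Things in the scene. Friction and masses are not known exactly. Their poses are not given: they have to be found in the camera images.
- regulator: compressed-air filter-regulator, fixed to the bench: steel foot plate 130 x 110 mm, upright steel plate at -x, clear bowl, aluminium body block 50 x 56 mm, 95 to 140 mm up; gauge at +x (to 144 mm up), copper pipe at -y, quick coupler at +y, out to 80 mm. Origin under its middle on the bench, z up; bonnet, lock ring and knob stand one over the other on this z axis
- bonnet: fixed black bonnet on top of the body, ending in the grey collar, 50 mm across: 140 to 160 mm above the bench. Origin at its underside on the regulator's axis (140 mm up). It is not to be pressed on (3 N)
- lock_ring_mid (a point): centre of the slim blue lock ring, on the axis, half way up it, 167 mm above the bench. The ring is a ribbed disc 48 mm across, 10 mm high (162 to 172 mm up), 2 mm above the grey collar (2 mm wider) and 2 mm below the knob (12 mm narrower); a yellow dot on its top
- lock_ring: the blue ring: origin on the axis at its underside, 162 mm up. Loose at the start, it turns clockwise from above with a drag of 0.06 N m; after 0.5 to 1.1 rad, different each time and unmarked, it bites: the torque jumps to 0.35 N m, then climbs by 3 N m per rad. Under 0.40 N m it is not tight, over 0.65 N m it is forced; 0.45 is good. It takes some 30 N of grip
- seat_washer (a joint): how far the 42 mm fibre washer under the lock ring has been dragged round by the biting ring, rad: 0 while the ring is loose, 0.015 to 0.1 when finger-tight, more than 0.1 when forced. It stays where the ring leaves it. A single reading is no finer than about 0.01 rad
- knob_grip (a point): centre of the black ribbed knob, on the axis, half way up, 189 mm above the bench; the knob is 36 mm across and 30 mm high (174 to 204 mm up), the topmost part, with a white line on top
- knob (a joint): angle of the knob, rad, 0 to 3.0, growing clockwise seen from above; it raises the pressure, needs 0.08 N m and stays where it is left; about 18 N of grip is enough
- gauge: round pressure gauge, 54 mm across and 30 mm deep, its white dial tilted up and outward on the regulator's +x side. Origin at the middle of its back, z out of the dial
- gauge_needle (a joint): angle of the black needle, rad, clockwise on the dial from its lower-left end: 1.5 times the knob's angle, always
- red_hand (a joint): angle of the red set hand on the same scale as the needle, rad; it stays put and always starts 0.85 to 2.15 rad above the needle
- needle_tip (a point): point on the black needle 20 mm from the dial's middle
- red_tip (a point): point on the red hand 20 mm from the dial's middle, in the plane of needle_tip
- spanner: steel open-end spanner, 150 mm long, lying beside the regulator: leave alone. Origin under its middle
- hose_plug: brass and steel hose plug, 44 mm long, 20 mm thick, lying by the gauge: leave alone. Origin under its brass end, x along it
- tape_measure: yellow tape measure 72 x 40 x 68 mm: leave alone. Origin under its middle
- flower_pot: terracotta pot, 100 mm across, 90 mm high: leave alone. Origin under its middle
- spray_can: yellow spray can with a red cap, 66 mm across, 187 mm high: leave alone. Origin under its middle

How it is judged:
On the way, in this order (a step that is already met when the one before it is completed fails the run):
1. the needle lies over the red hand and the knob is let go (distance between needle_tip and red_tip below 0.0025 m and contact force between the fingers and knob below 0.3 N), for 0.2 s.
2. the lock ring has bitten and is finger-tight (value of joint seat_washer above 0.015 rad), for 0.2 s.
At the end, for the whole second after the job is handed in: the needle lies over the red hand (tips within 2.5 mm, about 0.12 rad on the dial) and the lock ring is finger-tight: its washer dragged round by 0.015 to 0.1 rad, which takes 0.40 to 0.65 N m (distance between needle_tip and red_tip below 0.0025 m and value of joint seat_washer between 0.015 and 0.1 rad); the robot touches nothing.
It fails at once if the lock ring is forced: its washer is dragged round by more than 0.1 rad (value of joint seat_washer above 0.1 rad).
It fails at once if the fingers press on the lock ring and the knob at once (contact force between the fingers and lock_ring above 1.5 N and contact force between the fingers and knob above 1.5 N).
It fails at once if the robot presses on the bonnet or its grey collar (contact force between any of the fingers, the arm and bonnet above 3 N).
It fails at once if something lying around the regulator is shifted by more than 20 mm (distance of any of spanner, hose_plug, tape_measure, flower_pot, spray_can from where it was at the start of the episode above 0.02 m).
It also fails if it takes over 51 s, if anything falls off the work surface, if the arm or the gripper's body presses on something with over 40 N, if the wrist force passes 120 N, or if a joint passes its speed limit or range.

## Working session

There is one attempt and no reset: what is moved stays moved. The work goes in short steps, Python scripts to look and compute and a tool call to move; the robot and the scene stay as the last step left them, time stands still between calls to the robot, and variables do not carry over. Pictures are saved under pics/ and viewed, at most 10 in all, crops included, and the job is handed in when it is done.

Besides the shell and the picture viewer there is one more tool, called after "Call:" as a command line: name --pt "numbers of a row" for each row, then --argument value for the rest. step_arm: Moves the arm, as the interface text tells. Its arguments: {"type":"object","properties":{"rows":{"type":"array"},"jaw":{"type":"number"},"squeeze":{"type":"number"}},"required":["rows"]}

```bash
ls; mkdir -p pics
cat > h.py <<'E'
import numpy as np, cv2
from rig import get_obs, camera, cut_out, robot
from scipy.spatial.transform import Rotation as R
def fl(c): return c["pixels"].shape[0]/2/np.tan(np.radians(c["fov_y"])/2)
def world(c,u,v,d):
    f=fl(c); p=np.stack([(u-c["cx"])/f*d,-(v-c["cy"])/f*d,-d,np.ones_like(d)],-1)
    return (p@c["extrinsics"].T)[...,:3]
def proj(c,P):
    f=fl(c); q=(np.linalg.inv(c["extrinsics"])@np.append(P,1))
    return np.array([c["cx"]+f*q[0]/-q[2], c["cy"]-f*q[1]/-q[2]])
def cloud(c,m):
    v,u=np.nonzero(m&(c["depth"]>0)); return world(c,u.astype(float),v.astype(float),c["depth"][v,u])
E
python3 - <<'E'
from h import *
print(robot, get_obs())
ims=[]
for n in ["scene","top"]:
    c=camera(n); ims.append(c["pixels"])
    print(n,c["fov_y"],c["extrinsics"].round(3).tolist())
    for l in ["knob","lock_ring","gauge","gauge_needle","red_hand","bonnet","regulator","spray_can","flower_pot","tape_measure","spanner","hose_plug"]:
        r=cut_out(l,n)
        if r:
            P=cloud(c,r[0]["region"]); 
            print(l,round(r[0]["confidence"],2),np.round(r[0]["extent"]),len(P), P.mean(0).round(3) if len(P) else '',P.min(0).round(3) if len(P) else '',P.max(0).round(3) if len(P) else '')
        else: print(l,None)
    cv2.imwrite(f"pics/{n}0.png",c["pixels"])
E
```

```text
pics
<Robot object at 0x7f94bb95be00> {'time': 0.0, 'q': array([ 1.09848187e+00,  5.28457921e-01,  1.43390100e+00, -2.52417648e-05,
        1.18138066e+00, -1.78481015e-01]), 'joint_velocities': array([-0.00110483, -0.0006499 , -0.002219  ,  0.0003269 , -0.00142112,
       -0.00073116]), 'joint_torque': array([ 5.57925614e-04, -4.40046215e+01, -1.76591635e+01,  6.32040622e-02,
        5.83406165e-02, -1.63617860e-04]), 'position': array([0.18081911, 0.59791317, 0.40377669]), 'tool_rot': array([ 1.46383934e-01,  9.89227270e-01, -1.02086412e-03, -3.32112890e-04]), 'ft_force': array([ 0.28438938, -0.09729969,  0.41624813]), 'moment': array([0.00893868, 0.0071858 , 0.00891406]), 'grip_force': 0.0, 'grip_width': 0.08694231592527477}
scene 51.60187607475691 [[-0.759, -0.487, 0.432, 1.048], [0.651, -0.577, 0.493, 0.561], [0.01, 0.655, 0.755, 0.979], [0.0, 0.0, 0.0, 1.0]]
knob 0.7 [263. 168.   9.  20.] 179 [0.521 0.014 0.196] [ 0.5   -0.007  0.174] [0.535 0.028 0.206]
lock_ring None
gauge 0.59 [250. 198.  20.  20.] 328 [0.579 0.017 0.122] [ 0.547 -0.013  0.098] [0.601 0.044 0.145]
gauge
[... 1016 characters left out ...]
.145]
gauge_needle None
red_hand 0.41 [299. 201.  15.  41.] 264 [ 0.537 -0.12   0.008] [ 0.473 -0.141 -0.004] [ 0.6   -0.106  0.015]
bonnet 0.23 [400. 211.  24.  27.] 429 [ 0.5   -0.42   0.058] [ 0.466 -0.449 -0.003] [ 0.54  -0.399  0.078]
regulator 0.95 [254. 200.  45.  54.] 1920 [0.521 0.013 0.08 ] [ 0.45  -0.052 -0.007] [0.626 0.087 0.209]
spray_can None
flower_pot 0.97 [130. 178.  36.  35.] 1036 [0.59  0.386 0.047] [ 0.539  0.328 -0.002] [0.654 0.457 0.097]
tape_measure 0.93 [402. 214.  29.  27.] 460 [ 0.501 -0.421  0.058] [ 0.466 -0.457 -0.003] [ 0.54  -0.399  0.078]
spanner 0.8 [298. 204.  15.  47.] 333 [ 0.529 -0.119  0.008] [ 0.457 -0.142 -0.003] [ 0.602 -0.1    0.015]
hose_plug None
```

Run:
```python
import cv2,numpy as np
a=cv2.imread("pics/scene0.png")[80:340,130:400];b=cv2.imread("pics/top0.png")[120:300,100:440]
a=cv2.resize(a,(400,385),interpolation=3);b=cv2.resize(b,(400,212),interpolation=3)
z=np.zeros((385,400,3),np.uint8);z[:212]=b
cv2.imwrite("pics/v1.png",np.hstack([a,z]))
from h import *
c=camera("wrist");print(c["fov_y"],c["cx"],c["cy"],c["mount"].round(3).tolist());cv2.imwrite("pics/w0.png",c["pixels"])
```

```text
65.70646984690485 253.36514718443945 191.29822844844654 [[-0.0, 0.953, 0.302, 0.083], [1.0, 0.0, 0.001, 0.0], [0.001, 0.302, -0.953, 0.02], [0.0, 0.0, 0.0, 1.0]]
```

View pics/v1.png

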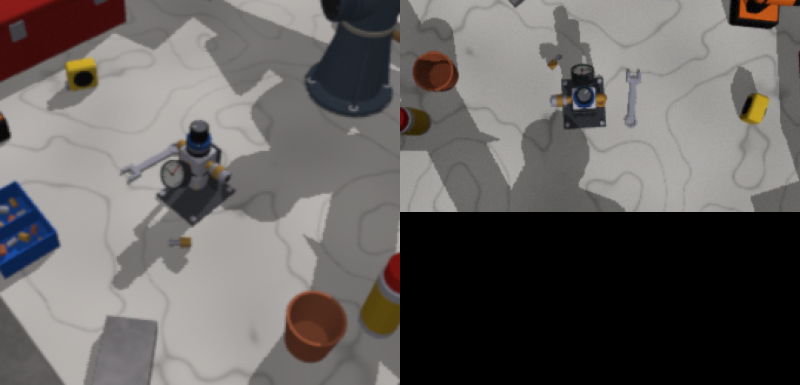

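Call:
step_arm --pt "0.01 -0.049 0.01 0 0 -10" --pt "0.02 -0.049 0.01 0 0 -10" --pt "0.03 -0.049 0 0 0 -10" --pt "0.03 -0.049 0 0 0 -10" --pt "0.03 -0.049 0 0 0 -10" --pt "0.03 -0.049 0 0 0 -10" --pt "0.03 -0.049 0 0 0 -10" --pt "0.03 -0.049 0 0 0 -10" --pt "0.03 -0.049 0 0 0 -10" --pt "0.03 -0.049 0 0 0 -10" --pt "0.033 -0.049 0 0 0 -10" --pt "0.033 -0.049 0 0 0 -10" --jaw 0.087

```text
time: 2.85
position: [0.5178, 0.0084, 0.425]
tool_rot: [0.931, 0.365, 0.0, 0.0]
ft_force: [0.5, 0.9, 0.3]
grip_width: 0.0874
grip_force: 0.0
```

Run:
```python
from h import *
print(robot.tip_extent)
o=get_obs();print(o["position"],o["tool_rot"],o["q"].round(3),o["ft_force"].round(2),o["time"])
print(R.from_quat(o["tool_rot"]).as_matrix().round(3))
# circle fit of knob top in top & scene
for n in ["scene"]:
    c=camera(n);r=cut_out("knob",n)
    if r:
        P=cloud(c,r[0]["region"]);t=P[P[:,2]>0.199];print(n,r[0]["confidence"],len(t),t.mean(0),t.min(0),t.max(0))
```

```text
0.1822
[0.51780872 0.00836831 0.42503039] [9.31032057e-01 3.64937145e-01 4.27928896e-04 7.94228581e-05] [-0.2    0.358  1.675  0.     1.108  0.624] [0.48 0.93 0.33] 2.85
[[ 0.734  0.68   0.001]
 [ 0.68  -0.734  0.   ]
 [ 0.001  0.    -1.   ]]
scene 0.6 100 [0.51717918 0.01127986 0.2028857 ] [ 0.49833667 -0.00761675  0.19922276] [0.533839   0.02775823 0.2067397 ]
```

```bash
cat >> h.py <<'E'
def wrist():
    o=get_obs(); c=camera("wrist"); T=np.eye(4); T[:3,:3]=R.from_quat(o["tool_rot"]).as_matrix(); T[:3,3]=o["position"]
    c["extrinsics"]=T@c["mount"]; return o,c
def wray(c,u,v):
    f=fl(c); x=np.asarray(u)-c["cx"]; y=np.asarray(v)-c["cy"]; r=np.hypot(x,y)+1e-9; t=r/f
    d=np.stack([x/r*np.sin(t),-y/r*np.sin(t),-np.cos(t)],-1)
    return d
def wcloud(c,m):
    v,u=np.nonzero(m&(c["depth"]>0)); d=wray(c,u,v); p=d*(c["depth"][v,u]/-d[:,2])[:,None]
    return p@c["extrinsics"][:3,:3].T+c["extrinsics"][:3,3]
def wproj(c,P):
    P=np.atleast_2d(P); q=(P-c["extrinsics"][:3,3])@c["extrinsics"][:3,:3]
    s=np.hypot(q[:,0],q[:,1]); t=np.arctan2(s,-q[:,2]); f=fl(c)
    return np.stack([c["cx"]+f*t*q[:,0]/s, c["cy"]-f*t*q[:,1]/s],-1)
E
python3 - <<'E'
from h import *
o,c=wrist(); cv2.imwrite("pics/w1.png",c["pixels"])
np.savez("w1.npz",d=c["depth"],E=c["extrinsics"])
for l in ["knob","lock_ring","gauge","gauge_needle","red_hand"]:
    for r in cut_out(l,"wrist")[:2]:
        P=wcloud(c,r["region"]);print(l,round(r["confidence"],2),np.round(r["extent"]),len(P),np.median(P,0).round(3),P.min(0).round(3),P.max(0).round(3))
        if l=="knob" and len(P):
            t=P[abs(P[:,2]-.204)<.004]; 
            if len(t)>5:print("top",len(t),(t.min(0)+t.max(0))/2,np.ptp(t,0), cv2.minEnclosingCircle((t[:,:2]*1000).astype(np.float32)))
E
```

```text
knob 0.58 [245. 212.  46.  58.] 2087 [0.52  0.012 0.203] [ 0.417 -0.078 -0.002] [0.534 0.027 0.206]
top 1578 [0.51666805 0.00879782 0.20289666] [0.03490456 0.03625288 0.0057781 ] ((516.7931518554688, 8.800233840942383), 18.13121223449707)
lock_ring 0.86 [243. 195.  55.  42.] 737 [0.531 0.02  0.172] [ 0.497 -0.013  0.159] [0.541 0.033 0.175]
gauge 0.75 [286. 140.  61.  66.] 2760 [0.576 0.015 0.125] [ 0.535 -0.045 -0.002] [0.61  0.041 0.145]
gauge_needle 0.36 [298. 138.  18.  20.] 31 [0.585 0.013 0.123] [ 0.583 -0.006  0.12 ] [0.588 0.017 0.125]
red_hand 0.69 [320. 214.  85.  75.] 1382 [ 0.535 -0.118  0.007] [ 0.454 -0.147 -0.002] [ 0.603 -0.1    0.01 ]
```

View pics/w1.png

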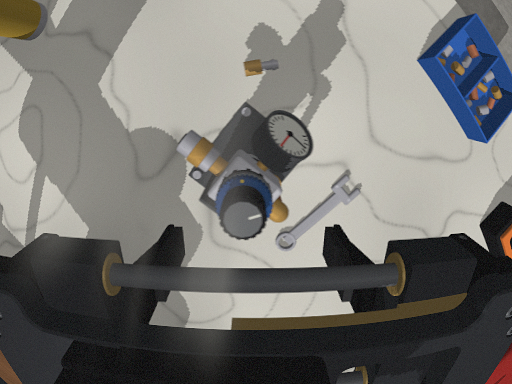

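```bash
cat >> h.py <<'E'
def dial_fit(c):
    r=cut_out("gauge","wrist")[0]["region"]; hsv=cv2.cvtColor(c["pixels"],cv2.COLOR_BGR2HSV)
    P=wcloud(c,r&(hsv[...,2]>110)&(hsv[...,1]<90)); P=P[(P[:,2]>.09)&(P[:,2]<.15)]
    for _ in range(6):
        m=np.median(P,0); n=np.linalg.svd(P-P.mean(0),full_matrices=False)[2][2]; n*=np.sign(n[2])
        e=(P-P.mean(0))@n; P=P[abs(e)<max(2*e.std(),.0015)]
    z=np.array([0,0,1.]); up=z-n*n[2]; up/=np.linalg.norm(up); ri=np.cross(up,n)
    a=np.c_[P@ri,P@up]; (cx,cy),rad=cv2.minEnclosingCircle((a*1000).astype(np.float32))
    return (ri*cx+up*cy)/1000+n*(P.mean(0)@n),n,up,ri,rad,len(P)
def rectify(c,C,up,ri,N=400,half=.03):
    g=(np.arange(N)-N/2+.5)/(N/2)*half; X,Y=np.meshgrid(g,-g)
    uv=wproj(c,C+X.reshape(-1,1)*ri+Y.reshape(-1,1)*up).reshape(N,N,2).astype(np.float32)
    return cv2.remap(c["pixels"],uv[...,0],uv[...,1],cv2.INTER_CUBIC)
E
python3 - <<'E'
from h import *
o,c=wrist(); C,n,up,ri,rad,k=dial_fit(c); print(C,n,up,ri,rad,k)
np.savez("dial.npz",C=C,n=n,up=up,ri=ri)
cv2.imwrite("pics/d1.png",rectify(c,C,up,ri))
E
```

```text
[0.58385836 0.01119336 0.12028308] [0.78011789 0.05260761 0.6234168 ] [-0.62200411 -0.04194513  0.78188969] [-0.06728265  0.99773396  0.        ] 26.003559112548828 858
```

View pics/d1.png

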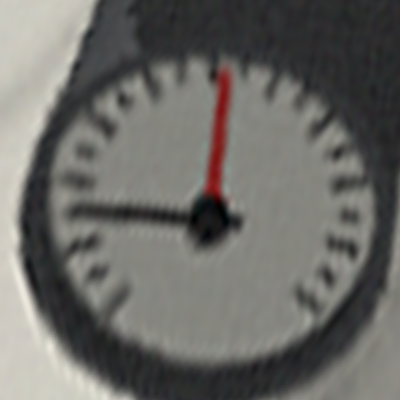

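Call:
step_arm --pt "-0.001 0.0005 -0.032 0 0 0" --pt "0 0 -0.022 0 0 0" --pt "0 0 -0.01 0 0 0" --pt "0 0 0 0 0 0" --pt "0 0 0 0 0 0" --jaw 0.055 --squeeze 25

```text
time: 3.98
position: [0.5163, 0.0108, 0.3616]
tool_rot: [0.93, 0.368, 0.001, 0.0]
ft_force: [-0.3, 0.7, 0.2]
grip_width: 0.0559
grip_force: 0.0
```

Call:
step_arm --pt "0 0 0 0 0 0" --pt "0 0 0 0 0 0" --pt "0 0 0 0 0 0" --pt "0 0 0 0 0 0" --jaw 0.03 --squeeze 25

```text
time: 4.47
position: [0.5164, 0.0103, 0.3612]
tool_rot: [0.93, 0.368, 0.001, 0.001]
ft_force: [1.2, -2.4, 2.5]
grip_width: 0.035
grip_force: 25.0
```

Call:
step_arm --pt "0 0 0 0 0 -5" --pt "0 0 0 0 0 -8" --pt "0 0 0 0 0 -8" --pt "0 0 0 0 0 -8" --pt "0 0 0 0 0 -8" --pt "0 0 0 0 0 -8" --pt "0 0 0 0 0 -5" --pt "0 0 0 0 0 -3" --pt "0 0 0 0 0 0" --pt "0 0 0 0 0 0"

```text
time: 5.72
position: [0.5167, 0.0093, 0.3612]
tool_rot: [0.996, -0.085, 0.001, 0.002]
ft_force: [1.7, -6.7, 0.8]
grip_width: 0.0356
grip_force: 25.0
```

```bash
cat >> h.py <<'E'
def hands(im,N=400):
    """angles (deg cw from up) of red hand and dark needle about the red/black hub in the rectified dial"""
    pass
E
python3 - <<'E'
from h import *
o,c=wrist(); D=np.load("dial.npz"); print(o["position"],o["tool_rot"],o["moment"],o["grip_force"])
a=rectify(c,D["C"],D["up"],D["ri"])
try:
    C,n,up,ri,rad,k=dial_fit(c); print(C,n,rad,k); b=rectify(c,C,up,ri)
except Exception as e: print(e); b=a
cv2.imwrite("pics/d2.png",np.hstack([a,b]))
E
```

```text
[0.51674707 0.00925968 0.36115835] [ 0.99634149 -0.08542999  0.00140384  0.00183996] [-1.09655855 -0.06087473 -0.04709715] 25.00010748859495
[0.58447179 0.013304   0.11932391] [0.78347649 0.05077906 0.61934326] 24.50156593322754 1792
```

View pics/d2.png

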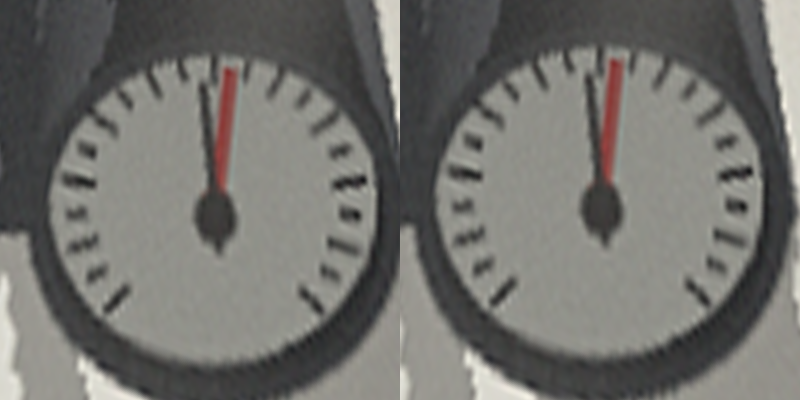

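Call:
step_arm --pt "0 -0.001 0 0 0 -4" --pt "0 0 0 0 0 -3" --pt "0 0 0 0 0 0" --pt "0 0 0 0 0 0"

```text
time: 6.32
position: [0.5167, 0.0087, 0.3612]
tool_rot: [0.989, -0.146, 0.001, 0.001]
ft_force: [1.2, -4.4, 1.2]
grip_width: 0.0354
grip_force: 25.0
```

Call:
step_arm --pt "0 0 0 0 0 0" --pt "0 0 0 0 0 0" --pt "0 0 0 0 0 0" --jaw 0.06

```text
time: 6.7
position: [0.5156, 0.0101, 0.3605]
tool_rot: [0.989, -0.146, -0.001, -0.0]
ft_force: [-0.1, 0.1, 0.4]
grip_width: 0.0562
grip_force: 0.0
```

Run:
```python
from h import *
o,c=wrist(); D=np.load("dial.npz"); print(o["position"],o["tool_rot"],o["moment"],o["grip_force"],o["grip_width"])
a=rectify(c,D["C"],D["up"],D["ri"]); h=np.hstack([a,cv2.resize(c["pixels"][60:260,130:330],(400,400),interpolation=3)])
cv2.imwrite("pics/d3.png",h)
```

```text
[0.51559925 0.01008336 0.36048878] [ 9.89252874e-01 -1.46213085e-01 -6.28802815e-04 -2.98031547e-04] [-0.04314441  0.18656686 -0.0398727 ] 0.0 0.05619610359443825
```

View pics/d3.png

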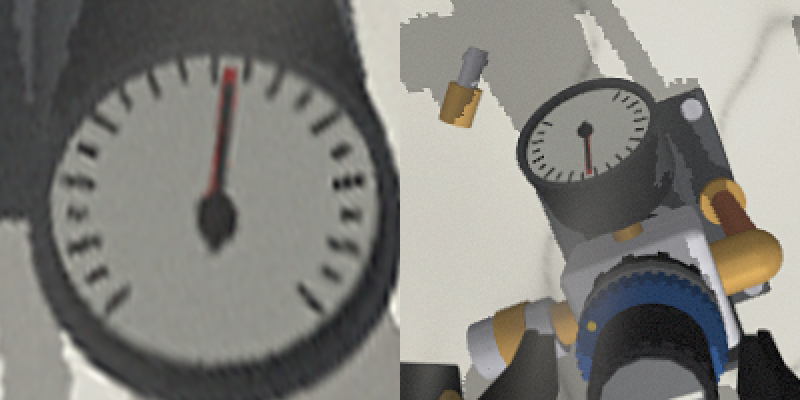

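Call:
step_arm --pt "0.0008 -0.0012 0 0 0 5" --pt "0 0 0 0 0 10" --pt "0 0 0 0 0 10" --pt "0 0 0 0 0 10" --pt "0 0 0 0 0 10" --pt "0 0 0 0 0 10" --pt "0 0 0 0 0 5" --pt "0 0 -0.005 0 0 0" --pt "0 0 -0.005 0 0 0" --pt "0 0 -0.0042 0 0 0" --pt "0 0 0 0 0 0" --pt "0 0 0 0 0 0" --jaw 0.068

```text
time: 8.25
position: [0.5168, 0.0085, 0.3465]
tool_rot: [0.93, 0.368, 0.0, -0.0]
ft_force: [0.9, -0.5, 0.3]
grip_width: 0.0678
grip_force: 0.0
```

Run:
```python
from h import *
o,c=wrist(); print(o["position"],o["tool_rot"],o["moment"].round(3),o["ft_force"].round(2),o["grip_width"],o["q"].round(3))
r=cut_out("lock_ring","wrist")
if r:
    P=wcloud(c,r[0]["region"]); print(r[0]["confidence"],P.min(0),P.max(0)); t=P[abs(P[:,2]-.172)<.002]; print(len(t))
cv2.imwrite("pics/r1.png",cv2.resize(c["pixels"][90:330,110:410],(750,600),interpolation=3))
```

```text
[0.51682529 0.00848033 0.34651935] [ 9.29925350e-01  3.67748342e-01  1.35461377e-05 -5.75427248e-06] [-0.071  0.132  0.021] [ 0.88 -0.5   0.34] 0.06779431425519541 [-0.2    0.466  1.762  0.     0.914  0.618]
0.68 [ 4.04318473e-01 -2.94648663e-02 -1.36668710e-04] [0.54081237 0.03341312 0.17619252]
1340
```

View pics/r1.png

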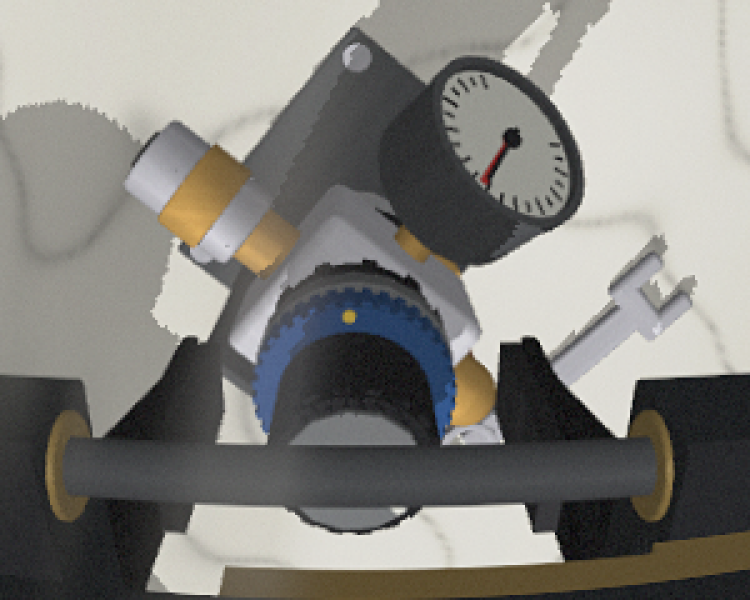

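Call:
step_arm --pt "0 0 0 0 0 0" --pt "0 0 0 0 0 0" --pt "0 0 0 0 0 0" --pt "0 0 0 0 0 0" --pt "0 0 0 0 0 0" --jaw 0.042 --squeeze 38

```text
time: 8.98
position: [0.5163, 0.009, 0.3465]
tool_rot: [0.93, 0.368, -0.001, -0.001]
ft_force: [-2.1, 4.2, 3.0]
grip_width: 0.0468
grip_force: 38.0
```

Call:
step_arm --pt "0 0 0 0 0 -4" --pt "0 0 0 0 0 -4" --pt "0 0 0 0 0 -4" --pt "0 0 0 0 0 -3"

```text
time: 9.48
position: [0.5163, 0.0089, 0.3465]
tool_rot: [0.97, 0.243, -0.001, -0.001]
ft_force: [-1.9, 3.3, 1.5]
grip_width: 0.0464
grip_force: 38.0
```

```bash
cat > m.py <<'E'
from h import *
import glob,os
o=get_obs(); a=[o]
m=o["moment"]; r=R.from_quat(o["tool_rot"]).as_matrix(); print("t",o["time"],"ang",np.degrees(np.arctan2(r[1,0],r[0,0])).round(2),"m",m.round(3),"F",o["ft_force"].round(1),"tau6",o["joint_torque"][5].round(3),"q",o["q"][[0,5]].round(4),"w",round(o["grip_width"],4),o["grip_force"],"p",o["position"].round(4))
E
python3 m.py
```

```text
t 9.475 ang 28.09 m [0.582 0.56  0.085] F [-1.9  3.3  1.5] tau6 -0.194 q [-0.1995  0.8807] w 0.0464 37.99882471561432 p [0.5163 0.0089 0.3465]
```

Call:
step_arm --pt "0 0 0 0 0 -4" --pt "0 0 0 0 0 -4" --pt "0 0 0 0 0 -3"

```text
time: 9.85
position: [0.5164, 0.0088, 0.3465]
tool_rot: [0.989, 0.149, -0.001, -0.0]
ft_force: [-2.0, 3.8, 2.9]
grip_width: 0.0464
grip_force: 38.0
```

```bash
python3 m.py
```

```text
t 9.85 ang 17.08 m [0.561 0.489 0.031] F [-2.   3.8  2.9] tau6 -0.193 q [-0.1997  1.0727] w 0.0464 37.99857437610626 p [0.5164 0.0088 0.3465]
```

Call:
step_arm --pt "0 0 0 0 0 -1.5" --pt "0 0 0 0 0 -1.5" --pt "0 0 0 0 0 0"

```text
time: 10.22
position: [0.5164, 0.0088, 0.3465]
tool_rot: [0.992, 0.123, -0.001, -0.0]
ft_force: [-3.7, 3.6, 2.2]
grip_width: 0.047
grip_force: 38.0
```

```bash
python3 m.py
```

```text
t 10.225 ang 14.15 m [ 0.733  0.743 -0.079] F [-3.7  3.6  2.2] tau6 -0.029 q [-0.1998  1.1237] w 0.047 38.00050377845764 p [0.5164 0.0088 0.3465]
```

Call:
step_arm --pt "0 0 0 0 0 -1.5" --pt "0 0 0 0 0 -1.5"

```text
time: 10.48
position: [0.5164, 0.0087, 0.3465]
tool_rot: [0.995, 0.097, -0.001, -0.0]
ft_force: [-2.8, 4.3, 3.1]
grip_width: 0.0463
grip_force: 38.0
```

```bash
python3 m.py
```

```text
t 10.475 ang 11.13 m [0.784 0.706 0.047] F [-2.8  4.3  3.1] tau6 -0.08 q [-0.1998  1.1764] w 0.0463 37.999886870384216 p [0.5164 0.0087 0.3465]
```

Call:
step_arm --pt "0 0 0 0 0 -1.5" --pt "0 0 0 0 0 -1.5"

```text
time: 10.72
position: [0.5164, 0.0087, 0.3465]
tool_rot: [0.997, 0.071, -0.001, -0.0]
ft_force: [-3.8, 4.4, 3.7]
grip_width: 0.0465
grip_force: 38.0
```

```bash
python3 m.py
```

```text
t 10.725 ang 8.14 m [0.731 0.709 0.065] F [-3.8  4.4  3.7] tau6 -0.08 q [-0.1998  1.2287] w 0.0465 37.999765276908875 p [0.5164 0.0087 0.3465]
```

Call:
step_arm --pt "0 0 0 0 0 -1.5" --pt "0 0 0 0 0 -1.5"

```text
time: 10.98
position: [0.5164, 0.0087, 0.3465]
tool_rot: [0.999, 0.045, -0.001, -0.0]
ft_force: [-2.8, 3.6, 2.7]
grip_width: 0.0468
grip_force: 38.0
```

```bash
python3 m.py
```

```text
t 10.975 ang 5.13 m [0.711 0.741 0.078] F [-2.8  3.6  2.7] tau6 -0.081 q [-0.1998  1.2812] w 0.0468 37.99975275993347 p [0.5164 0.0087 0.3465]
```

Call:
step_arm --pt "0 0 0 0 0 -1.5" --pt "0 0 0 0 0 -1.5"

```text
time: 11.22
position: [0.5164, 0.0087, 0.3465]
tool_rot: [1.0, 0.019, -0.001, -0.0]
ft_force: [-2.0, 3.3, 2.9]
grip_width: 0.0463
grip_force: 38.0
```

```bash
python3 m.py
```

```text
t 11.225 ang 2.13 m [ 0.771  0.798 -0.009] F [-2.   3.3  2.9] tau6 -0.082 q [-0.1998  1.3336] w 0.0463 37.99992620944977 p [0.5164 0.0087 0.3465]
```

Call:
step_arm --pt "0 0 0 0 0 -1.5" --pt "0 0 0 0 0 -1.5"

```text
time: 11.48
position: [0.5164, 0.0087, 0.3465]
tool_rot: [1.0, -0.007, -0.001, -0.0]
ft_force: [-3.1, 3.2, 3.0]
grip_width: 0.0469
grip_force: 38.0
```

```bash
python3 m.py
```

```text
t 11.475 ang -0.8 m [0.784 0.754 0.398] F [-3.1  3.2  3. ] tau6 0.261 q [-0.1998  1.3852] w 0.0469 37.99959361553192 p [0.5164 0.0087 0.3465]
```

Call:
step_arm --pt "0 0 0 0 0 -1.2" --pt "0 0 0 0 0 0"

```text
time: 11.72
position: [0.5164, 0.0087, 0.3465]
tool_rot: [1.0, -0.017, -0.001, 0.0]
ft_force: [-3.5, 3.9, 2.6]
grip_width: 0.0464
grip_force: 38.0
```

```bash
python3 m.py;python3 m.py
```

```text
t 11.725 ang -1.95 m [0.703 0.734 0.281] F [-3.5  3.9  2.6] tau6 0.336 q [-0.1998  1.4054] w 0.0464 38.00012290477753 p [0.5164 0.0087 0.3465]
t 11.725 ang -1.95 m [0.703 0.734 0.281] F [-3.5  3.9  2.6] tau6 0.336 q [-0.1998  1.4054] w 0.0464 38.00012290477753 p [0.5164 0.0087 0.3465]
```

Call:
step_arm --pt "0 0 0 0 0 -0.6"

```text
time: 11.85
position: [0.5164, 0.0087, 0.3465]
tool_rot: [1.0, -0.022, -0.001, 0.0]
ft_force: [-2.7, 4.2, 3.2]
grip_width: 0.0466
grip_force: 38.0
```

```bash
python3 m.py
```

```text
t 11.85 ang -2.53 m [0.755 0.721 0.53 ] F [-2.7  4.2  3.2] tau6 0.401 q [-0.1997  1.4156] w 0.0466 37.999733090400696 p [0.5164 0.0087 0.3465]
```

Call:
step_arm --pt "0 0 0 0 0 0" --pt "0 0 0 0 0 0" --pt "0 0 0 0 0 0" --pt "0 0 0 0 0 0" --jaw 0.07

```text
time: 12.35
position: [0.5171, 0.0082, 0.3466]
tool_rot: [1.0, -0.023, 0.0, 0.0]
ft_force: [-0.8, 0.1, -0.5]
grip_width: 0.0686
grip_force: 0.0
```

Call:
step_arm --pt "0 0 0.01 0 0 0" --pt "0 0 0.025 0 0 0" --pt "0 0 0.03 0 0 0" --pt "0 0 0.015 0 0 0" --pt "0 0 0 0 0 0" --pt "0 0 0 0 0 0"

```text
time: 13.1
position: [0.5163, 0.0086, 0.4257]
tool_rot: [1.0, -0.023, -0.001, -0.0]
ft_force: [-0.6, 0.4, 0.8]
grip_width: 0.0697
grip_force: 0.0
```

```bash
python3 m.py
python3 - <<'E'
from h import *
o,c=wrist(); D=np.load("dial.npz")
a=rectify(c,D["C"],D["up"],D["ri"]); cv2.imwrite("pics/d4.png",np.hstack([a,cv2.resize(c["pixels"][60:260,150:350],(400,400),interpolation=3)]))
E
```

```text
t 13.1 ang -2.63 m [-0.091  0.171  0.026] F [-0.6  0.4  0.8] tau6 0.0 q [-0.2     1.4168] w 0.0697 0.0 p [0.5163 0.0086 0.4257]
```

View pics/d4.png

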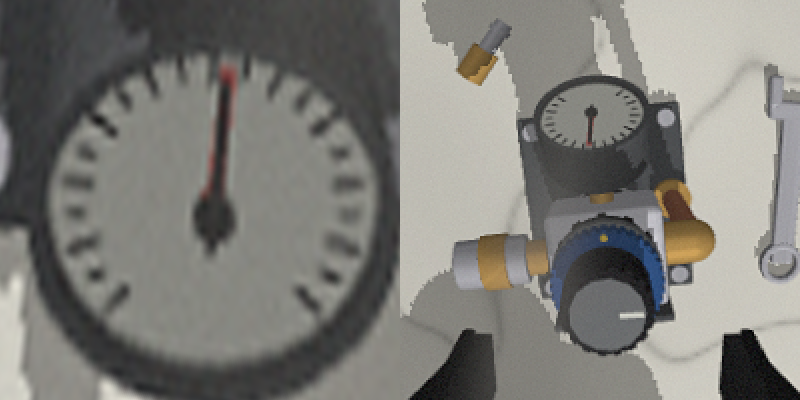

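The needle (tip near 226,72 in the rectified dial) lies over the red hand. The ring's yellow dot turned together with the gripper, and the gripper is clear of everything.

```bash
python3 -c "
from rig import hand_in
print(hand_in())"
```

```text
the job is handed in; nothing more can be done
None
```

The knob is set with the needle over the red hand, and the lock ring has bitten and is tightened to an estimated 0.48 N m (one noisier moment reading gave 0.53). The gripper is clear of the regulator and the job was handed in at about 13 s; no verdict came back.

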